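# Sort the cutting table back into the bag trays

## Task

Clear the cutting table: sort the blue thread and the blue edge paint into the blue job tray, and the red thread and the red edge paint into the red one, each standing upright on the floor of its bay: thread in the square bay in the middle, paint in the end bay with the round rubber mat. Lay the iron pattern weight flat in its green felt rest. Set the jars and the weight down gently, not dropped, keep the jars upright throughout, and leave the ochre thread and the beeswax where they are.

Things in the scene. Friction and masses are not known exactly. Their poses are not given: they have to be found in the camera images.
- spool_blue: Upright thread tube, a blue cylinder 44 mm across and 60 mm tall (about 90 g); on its top face a tan card core ring with a dark hole. Origin: centre of its underside; z up along the tube.
- spool_red: Upright thread tube, a red cylinder 44 mm across and 60 mm tall (about 90 g); on its top face a tan card core ring with a dark hole. Origin: centre of its underside; z up along the tube.
- pot_blue: Edge-paint jar, blue body 42 mm across from the base up to 40 mm height, then a narrower black screw cap 34 mm across up to 54 mm, with a blue dot on top (about 120 g). Origin: centre of its underside; z up.
- pot_red: Edge-paint jar, red body 42 mm across from the base up to 40 mm height, then a narrower black screw cap 34 mm across up to 54 mm, with a red dot on top (about 120 g). Origin: centre of its underside; z up.
- weight: Cast-iron pattern weight, a dark rectangular block 50 mm (its x) by 85 mm (its y) by 26 mm high with a dark slot and a round hole marked on its top, about 700 g, lying flat on the table. Origin: centre of its underside, z up.
- tray_blue: Fixed plywood job tray, floor and wall tops blue, 80 (x) by 186 (y) mm; walls 5 thick, 24 high, bay floors 4 mm up. Origin: centre of underside, z up. Bays along its y: paint, 70 (x) by 60 (y) inside, centre y +58, round black rubber mat; thread, 70 by 70, centre y -12, plain; fittings, 36 wide, centre y -70, already holding a brass turn-lock and D-rings. May stand left, middle or right.
- tray_red: Fixed plywood job tray, floor and wall tops red, 80 (x) by 186 (y) mm; walls 5 thick, 24 high, bay floors 4 mm up. Origin: centre of underside, z up. Bays along its y: paint, 70 (x) by 60 (y) inside, centre y +58, round black rubber mat; thread, 70 by 70, centre y -12, plain; fittings, 36 wide, centre y -70, already holding a brass turn-lock and D-rings. May stand left, middle or right.
- rest: The weight's own rest: a low dark wooden tray lined with green felt, outside 86 mm (its x) by 121 mm (its y), inside 74 by 109 mm, rim 6 mm thick and 10 mm high, felt floor 4 mm above the table; does not move. Origin: centre of its underside, z up. It may stand left, right or in the middle.
- spool_ochre: Ochre-yellow thread tube, same shape and size as the other two (44 mm across, 60 mm tall), standing among them; not part of the job, stays where it is. Origin: centre of its underside.
- beeswax: Yellow cake of beeswax, a disc 54 mm across and 20 mm high, lying at the left or right side; stays where it is. Origin: centre of its underside.

How it is judged (in metres and radians):
At the end, for the whole second after the job is handed in: Each coloured thread tube and paint jar stands upright (within 7 degrees), at rest, on the floor of its own bay in the tray of its colour (centre within 12 to 16 mm of the bay's: anywhere inside the walls); the weight lies flat and at rest inside the rim of its rest (centre within 14 mm) (x of spool_blue in the frame of tray_blue between -0.015 and 0.015 m and y of spool_blue in the frame of tray_blue between -0.027 and 0.003 m and z of spool_blue in the frame of tray_blue between -0.002 and 0.009 m and angle between each of spool_blue, pot_blue, spool_red, pot_red, weight's own z axis and vertical below 0.12 rad and linear speed of each of spool_blue, pot_blue, spool_red, pot_red, weight below 0.02 m/s and x of pot_blue in the frame of tray_blue between -0.016 and 0.016 m and y of pot_blue in the frame of tray_blue between 0.046 and 0.07 m and z of pot_blue in the frame of tray_blue between -0.002 and 0.009 m and x of spool_red in the frame of tray_red between -0.015 and 0.015 m and y of spool_red in the frame of tray_red between -0.027 and 0.003 m and z of spool_red in the frame of tray_red between -0.002 and 0.009 m and x of pot_red in the frame of tray_red between -0.016 and 0.016 m and y of pot_red in the frame of tray_red between 0.046 and 0.07 m and z of pot_red in the frame of tray_red between -0.002 and 0.009 m and x of weight in the frame of rest between -0.014 and 0.014 m and y of weight in the frame of rest between -0.014 and 0.014 m and z of weight in the frame of rest between -0.002 and 0.009 m); the robot touches nothing.
It fails at once if the ochre thread is moved more than 25 mm (distance of spool_ochre from where it was at the start of the episode above 0.025 m).
It fails at once if the beeswax is moved more than 25 mm (distance of beeswax from where it was at the start of the episode above 0.025 m).
It fails at once if a paint jar is tipped more than about 40 degrees (angle between any of pot_blue, pot_red's own z axis and vertical above 0.7 rad).
It fails at once if a paint jar is dropped or thrown into a tray (faster than 0.6 m/s close over it) ((horizontal distance between pot_blue and tray_blue below 0.1 m and height (world z) of pot_blue below 0.06 m and linear speed of pot_blue above 0.6 m/s) or (horizontal distance between pot_red and tray_red below 0.1 m and height (world z) of pot_red below 0.06 m and linear speed of pot_red above 0.6 m/s)).
It fails at once if the weight is dropped or thrown into its rest (faster than 0.6 m/s close over it) (horizontal distance between weight and rest below 0.1 m and height (world z) of weight below 0.06 m and linear speed of weight above 0.6 m/s).
It also fails if it takes over 128 s, if anything falls off the work surface, if the arm or the gripper's body presses on something with over 40 N, if the wrist force passes 120 N, or if a joint passes its speed limit or range.

## Robot

A 7-joint arm with a two-finger parallel gripper is mounted at the origin on the work surface. World frame = base frame: x ahead of the robot, y to its left, z up, the work surface at z = 0. Lengths are in mm, angles in rad, forces in N, time in s.
With the tool pointing down it reaches from about 400 to 875 mm from the base axis. Payload 19.3 kg.
Tool frame: the origin (TCP) lies between the finger pads; the fingertips stand 8 mm ahead of it and the grasp point (between the pads) lies 11 mm behind it; z points along the fingers, y is the line along which they close (so a half turn about z gives the same grasp; the last joint's range is limited). The gripper opens to 85 mm and grips with 20 to 120 N. Pads are 22 mm wide; open, the fingers measure 114 mm over their backs; the gripper's body (76 mm by 85 mm) begins 54 mm behind the grasp point. The pads swing forward as they close: fully open they stand 13 mm farther back than shut.
Start: joints at [1.229, 0.521, -0.036, 1.599, 0.021, 1.021, -0.113], TCP at [167.763, -602.055, 239.291] pointing down, gripper open.
Joint ranges: [-2.91, 2.91], [-0.3, 2.13], [-1.5, 1.42], [0.17, 2.43], [-1.26, 4.41], [0.16, 1.93], [-2.52, 2.52]. Speed limits (rad/s): [1.89, 1.89, 2.39, 2.39, 3.01, 3.01, 3.01].

## Interface

Orientations are given as a 3x3 rotation matrix whose columns are the frame's x, y, z axes.
In Python, from station import r gives the robot as it stands. Calls block until the motion is done:
- r.move_ptp(position, orientation): joint-space move of the TCP to a pose.
- r.move_straight(position, frame=None, feed=150, threshold=None): straight line of the TCP; frame=None keeps the orientation; feed is the mean speed in mm/s. With threshold (N) it stops when the force on the tool has changed by that much, and returns True; else False.
- r.move_joints(angles): joint-space move.
- r.grip(opening, newtons=None): finger opening in mm; newtons is the grip in N (None keeps the last); returns when the fingers have stopped.
- r.wait(seconds).
- r.solve_ik(position, orientation): joint angles nearest the present ones, or None.
- r.get_image(name): name is "side" or "top" or "wrist"; returns a dict with "pixels" (400x640x3 uint8, blue, green, red), "fov_y" (degrees; the focal length in pixels is half the picture's height over the tangent of half this angle, whatever the lens; pixels are square), "cx", "cy" (the principal point, pixels), "k1" (the pictures are not rectified: a ray, as slopes to the right and down, at radius r is drawn at 1 + k1 r^2 times it, then the intrinsics apply), "R" (3x3) and "t" (3): a world point X has camera coordinates R X + t. Camera axes: x right, y down, z forward; pixel columns grow to the right and rows downward; lengths in mm; the calibration is good to about 2 mm. A picture is of the moment at which its call begins. There is no depth.
A pose or a line that the arm cannot do raises r.MotionError and nothing moves.
- r.job_done(): hands the job in; it is judged then, once.
Trained networks look in the newest picture that a camera, given by its name, has taken for a name from the list of things; names that differ only in an ending like _2 or _b are one class to them, and where a whole thing is asked for, a point or a joint stands for the part that bears it (a point fixed in the world has none). Each returns a list of dicts, best first, with "confidence" (0 to 1); they miss things now and then, are a little off and sometimes report something else, mostly with a low value. They report only what shows in the picture. A call takes as long as a camera call.
- r.recognise(camera, target): "rect" ([left, top, width, height] in pixels, round what is visible of it).
- r.cut_out(camera, target): "pixels" (400x640 bool, what is visible of it) and "rect" ([left, top, width, height] in pixels, round what is visible of it).
Readings, each from a call of its own:
- r.get_time_s(): time.
- r.get_joint_positions(): joint angles.
- r.get_qd(): joint speeds.
- r.get_tau(): joint torques, N m.
- r.get_tcp_pos(): TCP position.
- r.get_tcp_rot(): TCP orientation.
- r.get_ft_force(): force on the tool from outside, world axes, zero at the start.
- r.get_wrist_torque(): the same for the moment, N m.
- r.get_finger_gap(): finger opening in mm.
- r.get_grip_force(): force on a finger pad.
Only numpy, scipy, OpenCV 4.12 (cv2) and the standard library are available. Lean on these libraries where they do the work, as an engineer would, in place of code of your own. Each camera call takes 0.05 s, during which the arm holds its last target. There are 200 camera calls.

## Working session

There is one attempt and no reset: what is moved stays moved. The work goes in short steps, each a Python script; the robot and the scene stay as the last script left them, time stands still between calls to the robot, and variables do not carry over. Pictures are saved under pics/ and viewed, at most 14 in all, crops included, and the job is handed in when it is done.

```bash
mkdir -p pics; ls
python3 - <<'E'
from station import r
import cv2
for n in("top","side"):
    im=r.get_image(n); cv2.imwrite(f"pics/{n}0.png",im["pixels"]); print(n,im["fov_y"],im["cx"],im["cy"],im["k1"],im["R"],im["t"])
    for t in "spool_blue spool_red pot_blue pot_red weight tray_blue tray_red rest spool_ochre beeswax".split():
        print(t,[(d["rect"],round(d["confidence"],2)) for d in r.recognise(n,t)[:3]])
print(r.get_time_s())
E
```

```text
pics
top 44.494213390412284 320.1238904899562 197.97438043949765 -0.11956496530655975 [[ 0.01887871 -0.99958491  0.02176224]
 [-0.9821959  -0.0226105  -0.1864939 ]
 [ 0.18690854 -0.01785402 -0.98221506]] [ -30.08060205  502.97417097 1278.70723906]
spool_blue [([239.0, 206.6, 14.3, 18.0], 0.59)]
spool_red [([287.2, 205.7, 9.1, 20.5], 0.66)]
pot_blue [([330.3, 195.3, 17.6, 17.8], 0.67), ([238.8, 211.4, 18.5, 15.7], 0.21)]
pot_red [([379.6, 218.7, 15.3, 19.9], 0.64)]
weight [([190.8, 231.1, 31.3, 26.1], 0.63)]
tray_blue [([281.1, 141.4, 72.6, 41.4], 0.88)]
tray_red [([182.2, 153.3, 67.4, 29.7], 0.8)]
rest [([385.0, 154.7, 48.1, 34.0], 0.91)]
spool_ochre [([418.7, 247.7, 18.1, 15.0], 0.84)]
beeswax [([162.9, 204.8, 16.8, 19.7], 0.84)]
side 50.53597500435643 326.97929947905885 197.05492113326045 -0.0427049428279039 [[-0.95452089 -0.29803613  0.00802095]
 [-0.22526718  0.70331807 -0.67423912]
 [ 0.19530634 -0.64538218 -0.73846955]] [489.67730018 133.91954669 949.47574745]
spool_blue [([317.3, 245.6, 28.0, 31.6], 0.66)]
spool_red [([335.2, 207.4, 21.2, 29.5], 0.89)]
pot_blue [([337.4, 170.7, 16.0, 22.6], 0.55), ([404.5, 119.7, 16.7, 25.1], 0.37), ([318.0, 248.4, 23.8, 29.5], 0.28)]
pot_red [([370.4, 136.7, 18.7, 29.9], 0.91)]
weight [([324.7, 296.5, 45.9, 53.2], 0.6), ([335.7, 169.8, 17.7, 24.6], 0.51)]
tray_blue [([258.6, 159.8, 63.0, 62.3], 0.69)]
tray_red [([213.5, 246.8, 70.3, 90.2], 0.83)]
rest [([308.4, 117.2, 32.2, 27.0], 0.83)]
spool_ochre [([402.8, 122.0, 20.7, 22.8], 0.93)]
beeswax [([277.9, 346.6, 30.4, 32.3], 0.79)]
1.1
```

Run:
```python
import cv2
a=cv2.imread("pics/top0.png")[120:285,140:460]; cv2.imwrite("pics/t.png",cv2.resize(a,(800,412),interpolation=2))
a=cv2.imread("pics/side0.png")[90:400,190:460]; cv2.imwrite("pics/s.png",cv2.resize(a,(522,600),interpolation=2))
```

```text
(no output)
```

View pics/t.png

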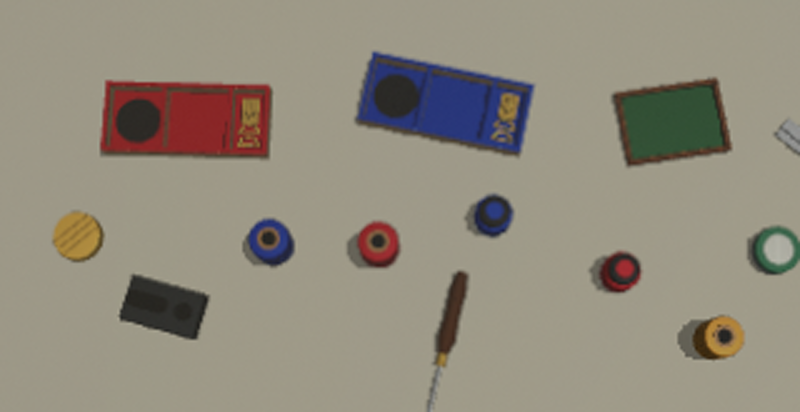

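View pics/s.png

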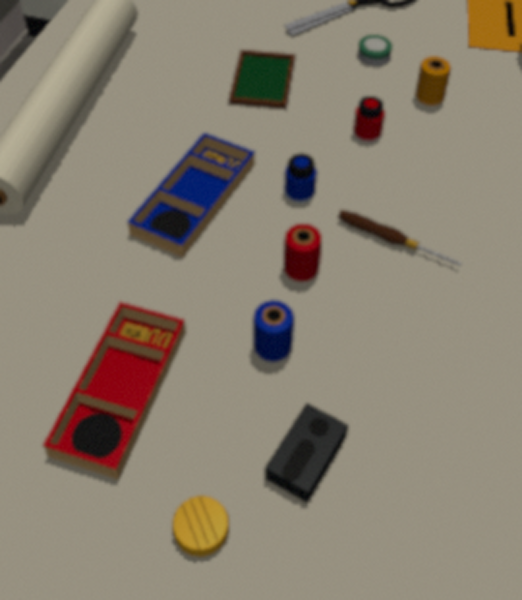

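The top crop shows the red tray at left (~(185,120)), blue tray in the middle (~(445,103)) and the rest at right (~(672,122)). All mats are on the left, so each tray's +y is roughly world +y. The spools, jars and weight stand well apart in the row below, and the side view agrees. Next I fit poses to both cameras' masks.

```bash
cat > h.py <<'E'
import numpy as np, cv2, json
from scipy.optimize import minimize
from station import r
def project(im,X):
    c=X@np.array(im["R"]).T+np.array(im["t"]); s=c[:,:2]/c[:,2:]
    s=s*(1+im["k1"]*(s**2).sum(1,keepdims=True)); f=200/np.tan(np.radians(im["fov_y"]/2))
    return s*f+[im["cx"],im["cy"]]
def ray(im,uv,z):  # world point at height z
    f=200/np.tan(np.radians(im["fov_y"]/2)); K=np.array([[f,0,im["cx"]],[0,f,im["cy"]],[0,0,1]])
    s=cv2.undistortPoints(np.array([[uv]],float),K,np.array([im["k1"],0,0,0.]))[0,0]
    # small-distortion inverse of 1+k1 r^2
    R=np.array(im["R"]);o=-R.T@np.array(im["t"]); d=R.T@np.r_[s,1]; return o+d*(z-o[2])/d[2]
def box(a,b,h): return np.array([[x,y,z] for x in(-a/2,a/2) for y in(-b/2,b/2) for z in(0,h)])
def cyl(*ls): return np.array([[d/2*np.cos(t),d/2*np.sin(t),z] for d,z in ls for t in np.arange(0,6.28,.2)])
sp=cyl((44,0),(44,60)); po=cyl((42,0),(42,40),(34,40),(34,54)); tr=box(80,186,24)
M=dict(spool_blue=sp,spool_red=sp,spool_ochre=sp,pot_blue=po,pot_red=po,weight=box(50,85,26),tray_blue=tr,tray_red=tr,rest=box(86,121,10),beeswax=cyl((54,0),(54,20)))
S=8
def hull(im,P,p,off):
    c,s=np.cos(p[2]),np.sin(p[2]); X=P@np.array([[c,s,0],[-s,c,0],[0,0,1]])+[p[0],p[1],0]
    return cv2.convexHull(((project(im,X)-off+.5)*S).astype(np.float32))
def fit(name,views,p0,yaw):
    """views: list of (im, mask). maximise IoU"""
    V=[]
    for im,m in views:
        ys,xs=np.nonzero(m); off=np.array([xs.min()-10,ys.min()-10]); w,h=np.ptp(xs)+21,np.ptp(ys)+21
        sub=np.zeros((h,w),np.uint8); sub[ys-off[1],xs-off[0]]=1; V.append((im,cv2.resize(sub,None,fx=S,fy=S,interpolation=0),off))
    def cost(q):
        p=q if yaw else np.r_[q,0]; t=0
        for im,m,off in V:
            g=np.zeros_like(m); cv2.fillConvexPoly(g,hull(im,M[name],p,off).astype(int),1)
            t+=1-(g&m).sum()/max((g|m).sum(),1)
        return t/len(V)
    best=None
    for y in (p0[2:] if yaw else [0]):
        q0=np.r_[p0[:2],y] if yaw else np.array(p0[:2],float)
        sim=np.vstack([q0]+[q0+e for e in np.diag([12,12,.2][:len(q0)])])
        o=minimize(cost,q0,method="Nelder-Mead",options=dict(initial_simplex=sim,xatol=.05,fatol=1e-4))
        if best is None or o.fun<best.fun: best=o
    return np.r_[best.x,[0]*(3-len(best.x))],best.fun
E
cat > m.py <<'E'
from h import *
ims={n:r.get_image(n) for n in("top","side")}; out={}
for n in M:
    mk={}
    for c in ims:
        L=r.cut_out(c,n)
        if L and L[0]["confidence"]>.35: mk[c]=np.array(L[0]["pixels"])
    if not mk: print(n,"none");continue
    c="top" if "top" in mk else "side"; m=mk[c]; ys,xs=np.nonzero(m); p=ray(ims[c],(xs.mean(),ys.mean()),M[n][:,2].max()/2)
    yaw=n in("weight","tray_blue","tray_red","rest"); p0=list(p[:2])+([-.5,0,.5] if yaw else [])
    a=fit(n,[(ims[k],mk[k]) for k in mk],p0,yaw); out[n]=a[0].tolist()
    print(n,list(mk),np.round(a[0],2),round(a[1],3),"single:",*[np.round(fit(n,[(ims[k],mk[k])],p0,yaw)[0],2) for k in mk])
json.dump(out,open("poses.json","w")); print(r.get_time_s())
E
python3 m.py
```

```text
spool_blue ['top', 'side'] [450.85 174.75   0.  ] 0.085 single: [451.47 174.78   0.  ] [450.31 175.59   0.  ]
spool_red ['top', 'side'] [451.1   57.79   0.  ] 0.083 single: [451.46  57.64   0.  ] [450.09  60.38   0.  ]
spool_ochre ['side'] [ 353.66 -311.2     0.  ] 0.075 single: [ 353.66 -311.2     0.  ]
pot_blue ['top', 'side'] [ 355.1  -316.93    0.  ] 0.57 single: [ 355.1  -316.93    0.  ] [ 355.09 -315.8     0.  ]
pot_red ['top', 'side'] [ 427.47 -205.6     0.  ] 0.065 single: [ 428.27 -205.7     0.  ] [ 426.72 -204.36    0.  ]
weight ['top', 'side'] [ 3.7838e+02  2.9290e+02 -2.4000e-01] 0.054 single: [ 3.7824e+02  2.9296e+02 -2.5000e-01] [ 3.7851e+02  2.9302e+02 -2.4000e-01]
tray_blue ['top', 'side'] [ 6.1482e+02 -1.2160e+01 -1.7000e-01] 0.064 single: [ 6.1516e+02 -1.3620e+01 -1.8000e-01] [ 6.1443e+02 -1.1220e+01 -1.7000e-01]
tray_red ['top'] [589.63 279.81  -0.  ] 0.04 single: [589.63 279.81  -0.  ]
rest ['top', 'side'] [ 6.0346e+02 -2.7043e+02  1.9000e-01] 0.067 single: [ 6.0294e+02 -2.7121e+02  1.9000e-01] [ 6.0354e+02 -2.6947e+02  1.8000e-01]
beeswax ['top', 'side'] [454.48 394.42   0.  ] 0.089 single: [456.33 394.57   0.  ] [453.99 395.02   0.  ]
2.2
```

pot_blue was matched to the ochre spool (IoU error 0.57), so I'll refit it from the candidate near (337,206). I'll also touch-test the fingertip height, then place the first spool.

```bash
cat > act.py <<'E'
from h import *
P=json.load(open("poses.json"))
def rot(a): c,s=np.cos(a),np.sin(a); return np.array([[c,s,0],[s,-c,0],[0,0,-1.]])
def both(pts,phi):
    """tool yaw closing along phi, reachable at all pts, nearest to present joints"""
    q=np.array(r.get_joint_positions()); best=None
    for a in (phi+np.pi/2,phi-np.pi/2):
        js=[r.solve_ik(p,rot(a)) for p in pts]
        if any(j is None for j in js): continue
        d=max(abs(np.array(j)-q).max() for j in js)
        if best is None or d<best[0]: best=(d,a)
    return best[1]
def target(tray,x,y,):
    t=P[tray]; c,s=np.cos(t[2]),np.sin(t[2]); return t[0]+c*x-s*y,t[1]+s*x+c*y
def carry(name,tray,bx,by,rel,gap,width,N,phipick=None,lift=95):
    """rel = TCP height over object's underside; gap = release/approach opening"""
    o=P[name]; g=target(tray,bx,by); phi2=P[tray][2]; phi1=phi2 if phipick is None else phipick
    a1=both([[o[0],o[1],rel],[o[0],o[1],rel+lift]],phi1)
    a2=a1+phi2-phi1
    r.grip(gap)
    r.move_ptp([o[0],o[1],rel+lift],rot(a1)); r.move_straight([o[0],o[1],rel],feed=150)
    r.grip(width-8,N); print(name,"gap",round(r.get_finger_gap(),1),"F",round(r.get_grip_force(),1))
    r.move_straight([o[0],o[1],rel+lift],feed=150)
    r.move_ptp([*g,rel+lift],rot(a2)); r.move_straight([*g,rel+14],feed=130)
    hit=r.move_straight([*g,rel+2],feed=30,threshold=6)
    print("hit",hit,"z-rel",round(r.get_tcp_pos()[2]-rel,1),"gap",round(r.get_finger_gap(),1))
    r.grip(width+10); r.move_straight([*g,rel+lift],feed=150); print("t",round(r.get_time_s(),1))
E
python3 - <<'E'
from act import *
ims={n:r.get_image(n) for n in("top","side")}; v=[]
for c,u in(("top",(338,204)),("side",(345,182))):
    L=r.cut_out(c,"pot_blue")
    for d in L:
        x,y,w,h=d["rect"]; print(c,d["rect"],d["confidence"])
        if np.hypot(x+w/2-u[0],y+h/2-u[1])<12: v.append((ims[c],np.array(d["pixels"]))); break
if v:
    p=ray(ims["top"],(338,204),27); a=fit("pot_blue",v,p[:2],False); print(a,p); P["pot_blue"]=a[0].tolist(); json.dump(P,open("poses.json","w"))
r.grip(42); p=[450,-50,80]; a=both([p],P["tray_red"][2]); r.move_ptp(p,rot(a))
print(r.move_straight([450,-50,2],feed=40,threshold=4),r.get_tcp_pos(),r.get_time_s())
r.move_straight([450,-50,150])
print(r.get_ft_force())
E
```

```text
top [330.2, 195.9, 15.2, 17.6] 0.49
side [336.6, 171.9, 16.3, 23.9] 0.74
(array([487.43014808, -67.53032257,   0.        ]), np.float64(0.08375042932348153)) [491.68002601 -69.43516876  27.        ]
True [450.28855569 -49.94210502  59.61800633] 5.9917
[-0.94011049 -0.03249373 -1.14266723]
```

The probe at (450,-50) touched down at TCP z = 59.6. That was on the blue jar's cap (54 mm), because I picked a spot too close to it. This puts the fingertips about 6 mm below the TCP at this opening. I'll recheck the jar's position and then start carrying.

Run:
```python
from act import *
carry("spool_red","tray_red",0,-12,36,66,44,40)
carry("spool_blue","tray_blue",0,-12,36,66,44,40)
r.move_joints(r.get_joint_positions())
g=target("tray_red",0,20); r.move_ptp([g[0],g[1],260],rot(both([[g[0],g[1],260]],P["tray_red"][2])))
for n in("top","side"):
    im=r.get_image(n); cv2.imwrite(f"pics/{n}1.png",im["pixels"])
    for d in r.recognise(n,"pot_blue"): print(n,d)
a=cv2.imread("pics/top1.png")[120:285,140:460]; cv2.imwrite("pics/t1.png",cv2.resize(a,(800,412),interpolation=2))
w=r.get_image("wrist"); cv2.imwrite("pics/w1.png",w["pixels"])
```

```text
spool_red gap 43.2 F 38.9
hit True z-rel 4.6 gap 43.0
t 12.7
spool_blue gap 42.6 F 39.4
hit True z-rel 4.5 gap 43.0
t 18.7
side {'rect': [335.5, 169.0, 17.3, 24.3], 'confidence': 0.85}
```

View pics/t1.png

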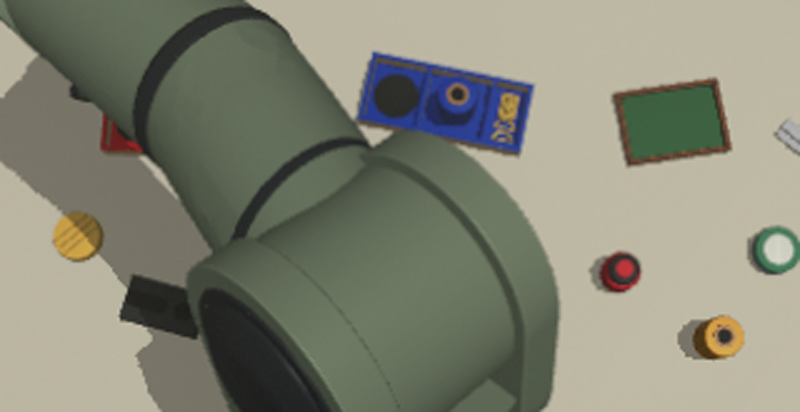

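View pics/w1.png

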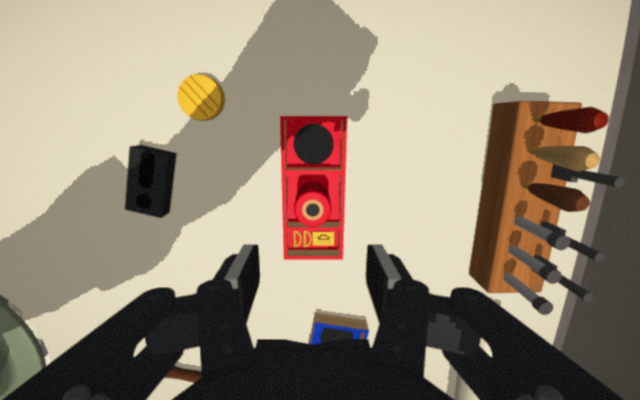

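Both spools stand in their square bays: blue at about (455,97) in the top crop, red at about (312,210) in the wrist view. Now the jars, with the blue one refitted, then the weight.

```bash
python3 - <<'E'
from act import *
carry("pot_red","tray_red",0,58,29,66,42,40)
im=r.get_image("side"); L=r.cut_out("side","pot_blue")
d=L[0]; print(d["rect"],d["confidence"]); p,e=fit("pot_blue",[(im,np.array(d["pixels"]))],P["pot_blue"][:2],False); print(p,e)
if e<.2 and np.hypot(*(p-P["pot_blue"])[:2])<20: P["pot_blue"]=p.tolist()
carry("pot_blue","tray_blue",0,58,29,66,42,40)
carry("weight","rest",0,0,14,74,50,90,phipick=P["weight"][2])
r.move_ptp([450,-50,260],rot(both([[450,-50,260]],0)))
q=r.get_joint_positions(); 
g=[380,-420,260]; r.move_ptp(g,rot(both([g],0)))
for n in("top","side"): cv2.imwrite(f"pics/{n}2.png",r.get_image(n)["pixels"])
a=cv2.imread("pics/top2.png")[120:285,140:460]; cv2.imwrite("pics/t2.png",cv2.resize(a,(800,412),interpolation=2))
a=cv2.imread("pics/side2.png")[90:400,190:460]; cv2.imwrite("pics/s2.png",cv2.resize(a,(522,600),interpolation=2))
print(r.get_time_s())
E
python3 m.py
```

```text
pot_red gap 40.9 F 38.6
hit True z-rel 4.4 gap 40.4
t 28.9
[336.7, 168.1, 18.0, 27.9] 0.55
[487.19425182 -64.0216297    0.        ] 0.07104810292551011
pot_blue gap 40.9 F 38.9
hit True z-rel 4.4 gap 40.4
t 35.6
weight gap 47.8 F 90.6
hit True z-rel 5.3 gap 48.0
t 43.6
46.2583
spool_blue ['top', 'side'] [614.34 -24.89   0.  ] 0.067 single: [614.82 -24.57   0.  ] [614.15 -25.38   0.  ]
spool_red ['top', 'side'] [588.26 269.16   0.  ] 0.114 single: [589.68 270.82   0.  ] [590.12 266.1    0.  ]
spool_ochre ['top', 'side'] [ 354.29 -313.1     0.  ] 0.092 single: [ 354.2  -313.08    0.  ] [ 354.26 -312.81    0.  ]
pot_blue ['side'] [624.1  41.6   0. ] 0.091 single: [624.1  41.6   0. ]
pot_red ['top', 'side'] [590.45 336.61   0.  ] 0.098 single: [590.56 336.99   0.  ] [589.8  336.47   0.  ]
weight ['top', 'side'] [ 6.0378e+02 -2.7237e+02  2.4000e-01] 0.136 single: [ 6.0272e+02 -2.7165e+02  1.9000e-01] [ 6.0505e+02 -2.7757e+02  2.4000e-01]
tray_blue ['top', 'side'] [ 6.1514e+02 -1.1890e+01 -1.9000e-01] 0.339 single: [ 6.157e+02 -1.311e+01 -1.900e-01] [ 6.1458e+02 -1.1010e+01 -1.8000e-01]
tray_red ['top', 'side'] [ 5.8967e+02  2.8037e+02 -1.0000e-02] 0.326 single: [ 5.8954e+02  2.8084e+02 -1.0000e-02] [ 5.8987e+02  2.8021e+02 -1.0000e-02]
rest ['top', 'side'] [ 6.0250e+02 -2.7004e+02  1.8000e-01] 0.495 single: [ 6.0226e+02 -2.7176e+02  1.8000e-01] [ 6.0317e+02 -2.6829e+02  1.7000e-01]
beeswax ['top', 'side'] [454.87 394.     0.  ] 0.09 single: [455.92 394.3    0.  ] [453.76 395.17   0.  ]
47.3583
```

View pics/t2.png

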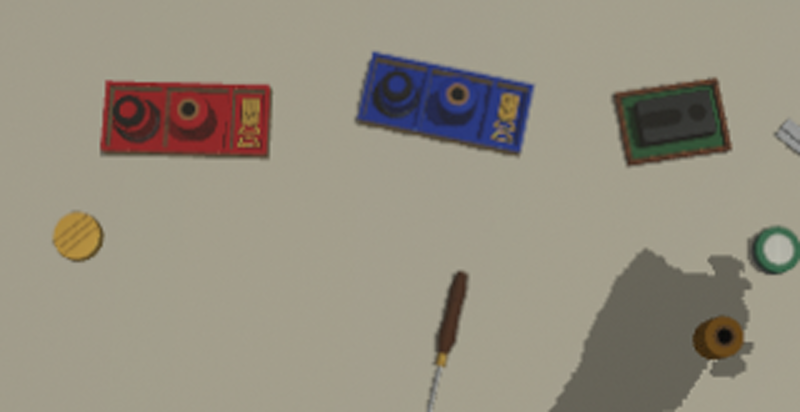

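View pics/s2.png

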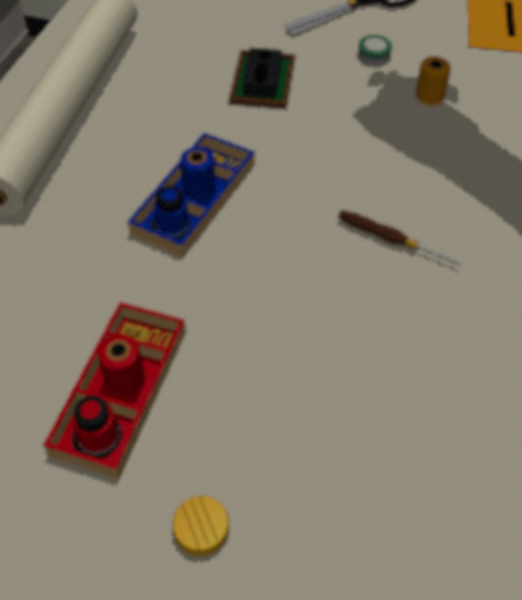

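Both views show all four pieces upright in their bays (red jar about (133,115), blue jar about (398,90) in the top crop). The weight lies flat in the rest at about (675,118), and the ochre thread and beeswax haven't moved. The refitted positions are within about 4 mm of target, so I'm handing in.

```bash
python3 -c "
from station import r
print(r.job_done(), r.get_time_s())"
```

```text
the job is handed in; nothing more can be done
the job is handed in; nothing more can be done
```

I handed the job in at about 47 s: the camera checks showed both threads and both jars upright in their own bays and the weight flat in its rest, all within about 4 mm of target, with the ochre thread and beeswax left in place; no verdict came back.

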